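Set the portion stop and hold the cheddar in its corner

TASK

Get the cheddar ready for slicing: first slide the white stop along the board's rail by its black fin until the black line on it lies under the tip of the red pointer. Then bring the block of cheddar from the marble slab, stand it on the board with its long side along the rail, and press it snugly into the corner so that it is flush against both the rail and the stop, with the stop still at the pointer. Finish while still holding the cheddar pressed against both, and leave the other things on the cart where they are.

Things in the scene. Friction and masses are not known exactly. Their poses are not given: they have to be found in the camera images.
- guide: the wooden slicing board, fixed to the cart, 220 (its x) x 280 (its y) x 18 mm thick. Origin at the centre of its underside; its x axis points towards the rail at its far edge, its y axis runs along the rail, z up. Its top is 18 mm above the origin.
- rail: the smooth dark steel rail fixed on the board, 15 (x) x 280 (y) x 30 mm high, top 48 mm above the cart. Origin at the centre of its underside, axes as the board's; the face the cheddar is pressed against is its -x face, 7.5 mm from the origin (75 mm in +x of the board's centre). Board, rail and stop are slick: friction about 0.25.
- stop: the white stop, an upright plate 83 (x) x 14 (y) x 30 mm high, sliding only along the board's y (100 mm travel), starting 15 to 75 mm to the -y side of its mark. Stiff: about 12 N moves it, it stays where left; pushing the cheddar harder shifts it. Origin: lower edge of its pressing face, level with the board's top, 45 mm short of the rail's face; the face is its y = 0 plane, facing +y.
- stop_grip (a point): the centre of the stop's black fin, which is 30 (x) x 14 (y) x 45 mm high; its top is 20.5 mm above this point, and the fin stands free for 25 mm below this point, down to the top of the equally thick (14 mm) plate.
- index (a point): the middle of the black line on the stop's white ledge, which lies over the rail (ledge top 38.5 mm above the board's top); the line runs along x, 2 mm wide, 22 mm to the -y side of the stop's pressing face.
- pointer (a point): the lower side of the tip of the red pointer, fixed behind the rail and reaching over it, about 3 mm above the ledge; where along the rail it is clamped differs each time. The stop is set when the index and the pointer have the same y in the board's frame.
- cheese: the block of cheddar, orange-yellow with a red waxed foot, 55 (x) x 90 (y) x 75 mm high, about 0.4 kg, upright on the slab, loose. Origin at the centre of its underside, y along its long side. On the board it overtops the rail by 45 mm and the stop's ledge by 36 mm, so it can be held by its upper part across the 55 mm width, one finger passing over the rail.
- cheese_center (a point): the centre of the cheddar block, 37.5 mm above its underside, axes as the block's.
- slab: the white marble slab the cheddar starts on, fixed, 140 x 140 x 12 mm, origin at the centre of its underside.
- squeeze: yellow plastic squeeze bottle, 60 mm across, 190 mm tall, bystander, origin under its centre.
- ramekin: white ceramic ramekin, 90 mm across, 48 mm high, bystander, origin under its centre.
- canister: closed aluminium canister, 100 mm across, 150 mm tall, bystander, origin under its centre.
- dipper: wooden honey dipper lying on the cart, about 160 mm long along its x, 22 mm thick, bystander.
- shaker: small glass shaker, 44 mm across, 90 mm tall, bystander, origin under its centre.
Mind the look-alikes: they are no part of the job. Leave any purple or turquoise look-alike of the cheese alone.

How it is judged:
By the outcome, as a careful person would: the job done as asked, in the order asked, and still so for the second after the job is handed in, while the arm keeps its last pose, push and grip.
It also fails if it takes over 72 s, if anything falls off the work surface, if the arm or the gripper's body presses on something with over 40 N, if the wrist force passes 120 N, or if a joint passes its speed limit or range.

ROBOT

A 6-joint arm with a two-finger parallel gripper is mounted at the origin on the work surface. World frame = base frame: x ahead of the robot, y to its left, z up, the work surface at z = 0. Lengths are in mm, angles in rad, forces in N, time in s.
With the tool pointing down it reaches from about 325 to 750 mm from the base axis. Payload 7.6 kg.
Tool frame: the origin (TCP) lies at the very end of the fingers, on their centre line; the grasp point (between the pads) lies 19 mm behind it (arm.tcp_to_grasp is the distance from the TCP to the grasp point, in mm); z points along the fingers, y is the line along which they close (so a half turn about z gives the same grasp; the last joint's range is limited). The gripper opens to 85 mm and grips with 20 to 120 N. Pads are 22 mm wide; open, the fingers measure 114 mm over their backs; the gripper's body (76 mm by 85 mm) begins 54 mm behind the grasp point. The pads swing forward as they close: fully open they stand 13 mm farther back than shut.
Start: joints at [1.114, 0.052, 1.401, -0, 1.689, -0.07], TCP at [198.031, 486.243, 201.823] pointing down, gripper open.
Joint ranges: [-2.9, 2.9], [-0.91, 2.17], [0.12, 2.37], [-1.06, 4.2], [0.26, 2.73], [-2.93, 2.93]. Speed limits (rad/s): [2.57, 2.57, 3.01, 3.14, 3.14, 3.14].

INTERFACE

Orientations are given as a unit quaternion [w, x, y, z].
In Python, from cell import arm gives the robot as it stands. The module is installed in compiled form; this text tells all that it offers.
- The arm moves only by the tool drive_tool, never from a script. Its argument "commands" is a list of rows, each a list of 5 numbers: the shift along the tool's x, y, z in m, then the turn about the tool's z in rad, then the opening, from 0 (shut) to 1 (fully open). In form: [[dx, dy, dz, turn, grip], ...]. A call has 1 to 12 rows; each row shifts and turns the commanded pose from where the row before left it, along the tool's axes as they then stand; what a row does not reach is not made up. A row lasts 1/12 s, in which the tool goes at most 41.7 mm and 7.16 degrees, less where a joint would pass 70% of its speed; a pose out of reach is approached as far as the arm can. A call is refused whole if a number of a shift passes 0.0417 or a number of a turn 0.125, either way. A call with a gripper value outside its range is refused whole. The fingers move at their own pace and stop on an object; "squeeze" is the grip in N (left out, the last holds). Time passes only in rows, so rows that do not move let the fingers close. It gives the time, the measured TCP pose, the force, the opening and the grip force at its end, in the units of the state.
- arm.get_state(): the state, without advancing time (a new reading comes with each control period).
- arm.camera(name): name is "side" or "top"; returns a dict with "image" (384x512x3 uint8, red, green, blue), "depth" (384x512 float32, mm along the optical axis (not along the pixel's ray), 0 where there is no reading), "mtx" (3x3 intrinsics, pixels), "T" (4x4, takes a point from camera to world coordinates). Camera axes: x right, y down, z forward; pixel columns grow to the right and rows downward; lengths in mm; the calibration is good to about 2 mm. A picture is of the moment at which its call begins.
- arm.job_done(): hands the job in; it is judged then, once.
The state is a dict: "clock": time; "joints": joint angles; "dq": joint speeds; "joint_torque": joint torques, N m; "tool_pos": TCP position; "tool_rot": TCP orientation; "ft_force": force on the tool from outside, world axes, zero at the start; "ft_torque": the same for the moment, N m; "grip_width": finger opening in mm; "grip_force": force on a finger pad.
Only numpy, scipy, OpenCV 4.12 (cv2) and the standard library are available. Lean on these libraries where they do the work, as an engineer would, in place of code of your own. Each camera call takes 0.05 s, during which the arm holds its last target. There are 200 camera calls.

## Working session

There is one attempt and no reset: what is moved stays moved. The work goes in short steps, Python scripts to look and compute and a tool call to move; the robot and the scene stay as the last step left them, time stands still between calls to the robot, and variables do not carry over. Pictures are saved under pics/ and viewed, at most 10 in all, crops included, and the job is handed in when it is done.

Besides the shell and the picture viewer there is one more tool, called after "Emit:" as name([rows], argument=value, ...), one row to a line, values as JSON. drive_tool: Moves the arm, as the interface text tells. Its arguments: {"type":"object","properties":{"commands":{"type":"array"},"squeeze":{"type":"number"}},"required":["commands"]}

```bash
mkdir -p pics
cat > h.py <<'E'
import numpy as np, cv2
from cell import arm
def snap(n,tag):
    c=arm.camera(n); np.savez(f'{tag}.npz',**c); cv2.imwrite(f'pics/{tag}.png',c['image'][:,:,::-1]); return c
def pts(c):
    h,w=c['depth'].shape; v,u=np.mgrid[:h,:w]; d=c['depth'].astype(float); K=c['mtx']
    P=np.stack([(u-K[0,2])/K[0,0]*d,(v-K[1,2])/K[1,1]*d,d],-1)
    return P@c['T'][:3,:3].T+c['T'][:3,3]
def ray(c,u,v,z):
    d=c['T'][:3,:3]@np.linalg.inv(c['mtx'])@np.array([u,v,1.]); o=c['T'][:3,3]
    return o+d*(z-o[2])/d[2]
E
python3 - <<'E'
from h import *
for n in('top','side'):
    c=snap(n,n+'0'); print(c['mtx'].round(1).tolist(),c['T'].round(3).tolist())
print(arm.get_state())
E
```

```text
[[358.1, 0.0, 255.3], [0.0, 358.1, 192.8], [0.0, 0.0, 1.0]] [[0.008, -0.996, 0.087, 468.671], [-1.0, -0.009, -0.018, 73.37], [0.018, -0.087, -0.996, 1025.673], [0.0, 0.0, 0.0, 1.0]]
[[423.7, 0.0, 245.0], [0.0, 423.7, 193.7], [0.0, 0.0, 1.0]] [[0.482, 0.496, -0.722, 1507.544], [0.876, -0.257, 0.408, -472.811], [0.017, -0.829, -0.559, 829.149], [0.0, 0.0, 0.0, 1.0]]
{'clock': 0.1, 'joints': array([ 1.11369683e+00,  5.27940443e-02,  1.40162260e+00, -5.49970103e-06,
        1.68860025e+00, -7.03080683e-02]), 'dq': array([ 2.19135255e-03, -1.98113881e-03, -1.76499882e-03, -1.11152781e-03,
        1.90540679e-04, -2.73982151e-05]), 'joint_torque': array([ 1.54866182e-03, -3.82577384e+01, -3.60988176e+01,  4.99718249e-05,
        4.68038837e-03,  1.36565438e-05]), 'tool_pos': array([197.88701125, 485.94283314, 201.0463687 ]), 'tool_rot': array([-1.82983293e-04,  1.92192670e-01,  9.81356954e-01, -6.88214999e-04]), 'ft_force': array([-0.34240232, -0.44693835,  0.01397917]), 'ft_torque': array([-0.04737937,  0.01801214,  0.03125532]), 'grip_force': 0.0, 'grip_width': 85.6626323560016}
```

View pics/top0.png

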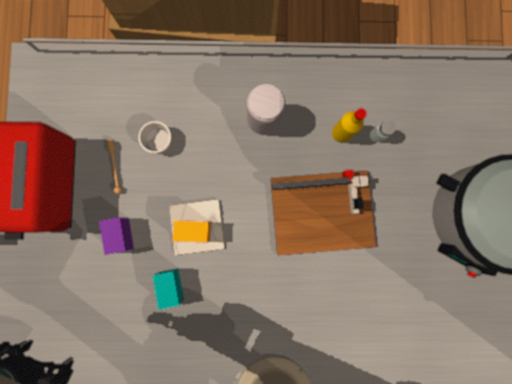

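View pics/side0.png

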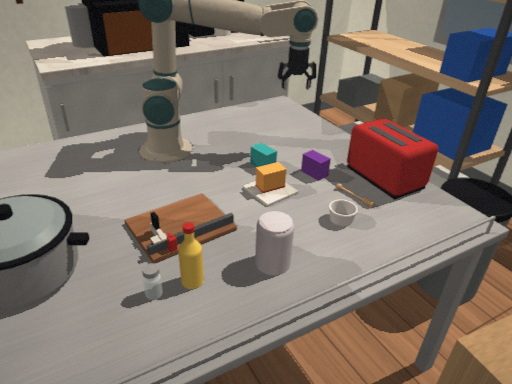

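Candidates for the cheddar in the top view: the orange block on the slab (190,231), the purple block (116,236) and the turquoise block (168,289). I choose the orange one. The stop is at (357,190), with its fin at (358,204) and the red pointer at (350,174). The yellow bottle's red cap is at (359,115).

Run:
```python
from h import *
t=dict(np.load('top0.npz')); s=dict(np.load('side0.npz'))
up=lambda im,u,v,w,h:cv2.resize(im[v:v+h,u:u+w],(400,300),interpolation=cv2.INTER_CUBIC)
im=np.vstack([np.hstack([up(t['image'],325,160,60,45),up(t['image'],160,190,80,60)]),
 np.hstack([up(s['image'],130,205,60,45),up(s['image'],235,150,80,60)])])
cv2.imwrite('pics/crop.png',im[:,:,::-1])
def mask(c,f,box):
    hsv=cv2.cvtColor(c['image'],cv2.COLOR_RGB2HSV).astype(int); m=f(hsv); b=np.zeros_like(m); u0,u1,v0,v1=box; b[v0:v1,u0:u1]=1; return m&b
P=pts(t);S=pts(s)
m=mask(t,lambda h:(h[...,0]>10)&(h[...,0]<30)&(h[...,1]>180)&(h[...,2]>150),(160,240,190,260))
q=P[m]; z=np.percentile(q[:,2],60); k=q[abs(q[:,2]-z)<8]; r=cv2.minAreaRect(k[:,:2].astype(np.float32)); print('cheese top',z,r,len(k), k.mean(0))
# slab: bright white
m=mask(t,lambda h:(h[...,1]<60)&(h[...,2]>190),(160,235,190,262)); q=P[m]; print('slab',cv2.minAreaRect(q[:,:2].astype(np.float32)),np.median(q[:,2]))
m=mask(t,lambda h:(h[...,0]<20)&(h[...,1]>90)&(h[...,2]>60),(262,385,165,262)); q=P[m]; q=q[abs(q[:,2]-18)<8]; print('board',cv2.minAreaRect(q[:,:2].astype(np.float32)),np.median(q[:,2]))
v,u=np.where(m)
for c,Q,n,b in((t,P,'top',(335,360,165,182)),(s,S,'side',(160,182,228,255))):
    m=mask(c,lambda h:((h[...,0]<6)|(h[...,0]>174))&(h[...,1]>190)&(h[...,2]>90),b); v,u=np.where(m); print(n,'red',list(zip(u,v))[:60],Q[m].round(0).tolist()[:60])
# fin: tall
for c,Q,n,b in((t,P,'top',(340,375,185,215)),(s,S,'side',(140,170,205,245))):
    m=np.zeros(Q.shape[:2],bool); u0,u1,v0,v1=b; m[v0:v1,u0:u1]=1; m&=(Q[...,2]>70)&(c['image'].max(-1)<70); print(n,'fin',Q[m].round(0).tolist())
```

```text
cheese top 86.43030784553807 ((449.02630615234375, 225.27476501464844), (89.60698699951172, 50.150001525878906), 88.06761932373047) 671 [448.84621363 224.73423706  85.96221422]
slab ((464.5441589355469, 183.89144897460938), (140.0959930419922, 219.8427734375), 8.480003356933594) 10.849833544862634
board ((504.3306579589844, -136.71340942382812), (218.87551879882812, 280.9377136230469), 5.167999744415283) 17.00463780741154
top red [(np.int64(350), np.int64(170)), (np.int64(351), np.int64(170)), (np.int64(345), np.int64(171)), (np.int64(346), np.int64(171)), (np.int64(347), np.int64(171)), (np.int64(348), np.int64(171)), (np.int64(349), np.int64(171)), (np.int64(350), np.int64(171)), (np.int64(351), np.int64(171)), (np.int64(352), np.int64(171)), (np.int64(344), np.int64(172)), (np.int64(345), np.int64(172)), (np.int64(346), np.int64(172)), (np.int64(347), np.int64(172)), (np.int64(348), np.int64(172)), (np.int64(349), np.int64(172)), (np.int64(350), np.int64(172)), (np.int64(351), np.int64(172)), (np.int64(352), np.int64(172)), (np.int64(353), np.int64(172)), (np.int64(342), np.int64(
[... 8646 characters left out ...]
.0, 88.0], [523.0, -229.0, 75.0], [532.0, -228.0, 82.0], [536.0, -226.0, 83.0], [544.0, -226.0, 88.0], [543.0, -222.0, 87.0], [539.0, -219.0, 82.0], [544.0, -217.0, 85.0], [533.0, -229.0, 78.0], [538.0, -227.0, 81.0], [541.0, -225.0, 82.0], [542.0, -223.0, 82.0], [543.0, -220.0, 82.0], [541.0, -217.0, 80.0], [540.0, -213.0, 78.0], [530.0, -229.0, 73.0], [537.0, -227.0, 77.0], [542.0, -226.0, 80.0], [540.0, -222.0, 77.0], [542.0, -220.0, 78.0], [540.0, -217.0, 75.0], [543.0, -214.0, 76.0], [536.0, -227.0, 73.0], [543.0, -227.0, 77.0], [543.0, -223.0, 76.0], [539.0, -220.0, 72.0], [539.0, -217.0, 71.0], [540.0, -214.0, 71.0], [540.0, -226.0, 71.0], [541.0, -223.0, 71.0], [542.0, -221.0, 71.0]]
```

View pics/crop.png

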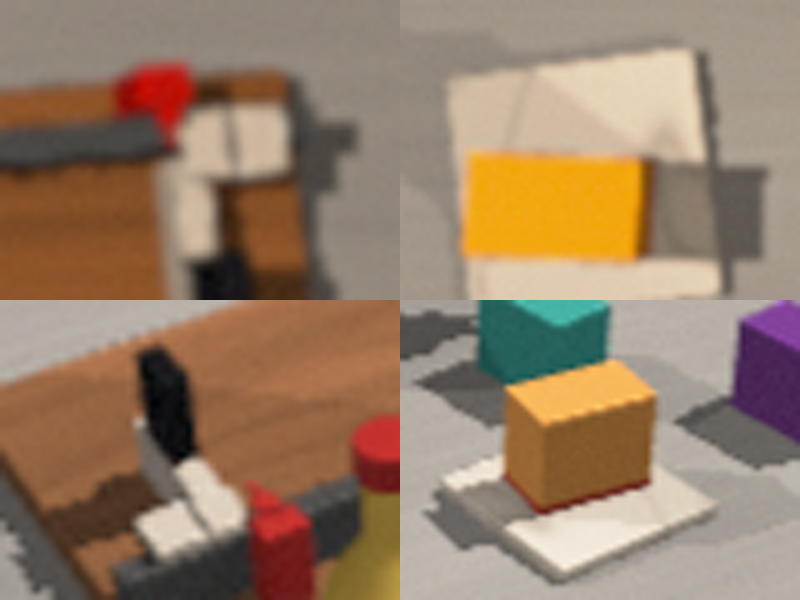

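The crop confirms the orange block with the red foot as the cheddar. The black index line is at about (359.8,181) in the top view. The pointer tip is at about (350.5,180.5) top and (168.3,233) side.

```bash
cat >> h.py <<'E'
a=np.radians(5.17); BX=np.array([np.cos(a),np.sin(a)]); BY=np.array([-BX[1],BX[0]]); BC=np.array([504.3,-136.7])
def bd(p): p=np.asarray(p)[:2]-BC; return np.array([p@BX,p@BY]).round(1)
def wd(x,y): return (BC+x*BX+y*BY).round(1)
def yaw(s):
    from scipy.spatial.transform import Rotation as R
    return R.from_quat(s['tool_rot'],scalar_first=True).as_matrix()
def to(target,yaw_y_deg):
    "tool-frame shift after turning; yaw_y = world angle of tool y"
    s=arm.get_state(); M=yaw(s); th=np.degrees(np.arctan2(M[1,1],M[0,1])); t=np.radians(yaw_y_deg); 
    y=np.array([np.cos(t),np.sin(t),0]); z=np.array([0,0,-1.]); x=np.cross(y,z); d=np.array(target)-s['tool_pos']
    print('turn',-(np.radians(yaw_y_deg-th)),'shift after turn',(d@x).round(1),(d@y).round(1),(d@z).round(1),'pos',s['tool_pos'].round(1),'tilt',M[:,2].round(4))
E
python3 - <<'E'
from h import *
t=dict(np.load('top0.npz')); s=dict(np.load('side0.npz'))
print('index',bd(ray(t,359.8,181,56.5)),'ptr top',bd(ray(t,350.5,180.8,61)),'ptr side',bd(ray(s,168.3,233.3,62)))
print('fin',bd((528,-219.7)),wd(*bd((528,-219.7))))
P=pts(t)
for n,(u,v) in dict(bottle=(347,127),shaker=(383,133),canister=(265,103)).items(): print(n,P[v,u].round(0))
P=pts(s); g=P[225:245,140:180].reshape(-1,3)
to([528,-219.7,180],95.17)
E
```

```text
index [  74.9 -100.4] ptr top [ 77.1 -73.6] ptr side [ 81.5 -73.6]
fin [ 16.1 -84.8] [ 528.  -219.7]
bottle [ 719. -177.  126.]
shaker [ 716. -288.   81.]
canister [771.  35. 150.]
turn -0.4770255222247022 shift after turn -265.2 -732.5 21.0 pos [197.9 485.9 201. ] tilt [-6.0e-04 -1.3e-03 -1.0e+00]
```

Emit:
drive_tool([
  [0,0,0,-0.1192,1],
  [0,0,0,-0.1192,1],
  [0,0,0,-0.1192,1],
  [0,0,0,-0.1192,1],
  [-0.01326,-0.0366,0,0,1],
  [-0.01326,-0.0366,0,0,1],
  [-0.01326,-0.0366,0,0,1],
  [-0.01326,-0.0366,0,0,1],
  [-0.01326,-0.0366,0,0,1],
  [-0.01326,-0.0366,0,0,1],
  [-0.01326,-0.0366,0,0,1],
  [-0.01326,-0.0366,0,0,1],
])

```text
clock: 1.1
tool_pos: [330.1, 202.4, 201.6]
tool_rot: [-0.0, -0.045, 0.999, 0.0]
ft_force: [1.6, 0.4, 0.5]
grip_width: 85.3
grip_force: 0.0
```

Emit:
drive_tool([
  [-0.01326,-0.0366,0,0,1],
  [-0.01326,-0.0366,0,0,1],
  [-0.01326,-0.0366,0,0,1],
  [-0.01326,-0.0366,0,0,1],
  [-0.01326,-0.0366,0,0,1],
  [-0.01326,-0.0366,0,0,1],
  [-0.01326,-0.0366,0,0,1],
  [-0.01326,-0.0366,0,0,1],
  [-0.01326,-0.0366,0,0,1],
  [-0.01326,-0.0366,0,0,1],
  [-0.01326,-0.0366,0,0,1],
  [-0.01326,-0.0366,0,0,1],
])

```text
clock: 2.1
tool_pos: [528.2, -220.9, 201.1]
tool_rot: [-0.0, -0.045, 0.999, 0.0]
ft_force: [1.2, 1.4, 0.8]
grip_width: 85.0
grip_force: 0.0
```

Emit:
drive_tool([
  [0,0,0,0,0.6],
  [0,0,0,0,0.6],
])

```text
clock: 2.27
tool_pos: [527.7, -220.3, 199.7]
tool_rot: [-0.002, -0.044, 0.999, 0.001]
ft_force: [-0.3, 0.2, -0.1]
grip_width: 64.0
grip_force: 0.0
```

```bash
python3 -c "
from h import *
to([528,-219.7,54],95.17)"
```

```text
turn -0.0027689132424528876 shift after turn -0.4 0.6 145.7 pos [ 527.7 -220.3  199.7] tilt [-0.0032  0.0018 -1.    ]
```

Emit:
drive_tool([
  [0,0.0003,0.03,0,0.6],
  [0,0.0003,0.03,0,0.6],
  [0,0,0.03,0,0.6],
  [0,0,0.026,0,0.6],
  [0,0,0.018,0,0.6],
  [0,0,0.012,0,0.6],
  [0,0,0,0,0.6],
  [0,0,0,0,0],
], squeeze=40)

```text
clock: 2.93
tool_pos: [528.0, -217.8, 56.5]
tool_rot: [0.0, -0.045, 0.999, 0.0]
ft_force: [0.8, 0.0, 1.5]
grip_width: 40.5
grip_force: 0.0
```

Emit:
drive_tool([
  [0,0,0,0,0],
  [0,0,0,0,0],
  [0,0,0,0,0],
  [0,0,0,0,0],
  [0,0,0,0,0],
  [0,0,0,0,0],
])

```text
clock: 3.43
tool_pos: [528.9, -219.0, 57.9]
tool_rot: [0.002, -0.045, 0.999, -0.001]
ft_force: [-1.5, 0.1, 6.6]
grip_width: 12.6
grip_force: 41.0
```

```bash
python3 -c "
from h import *
s=arm.get_state(); print(s['tool_pos'],bd(s['tool_pos']),s['ft_force'],s['grip_width'],s['grip_force'])"
```

```text
[ 528.91336807 -219.01705772   57.92535458] [ 17.1 -84.2] [-1.50394133  0.09614659  6.58168105] 12.622007335539996 40.969313979148865
```

Emit:
drive_tool([
  [0,0.0025,0,0,0],
  [0,0.0025,0,0,0],
  [0,0.0025,0,0,0],
  [0,0.0025,0,0,0],
  [0,0.0025,0,0,0],
  [0,0.0025,0,0,0],
  [0,0.0025,0,0,0],
  [0,0.0025,0,0,0],
  [0,0.0025,0,0,0],
  [0,0.0025,0,0,0],
  [0,0,0,0,0],
  [0,0,0,0,0],
])

```text
clock: 4.43
tool_pos: [526.9, -196.6, 58.0]
tool_rot: [0.002, -0.044, 0.999, -0.003]
ft_force: [1.6, -10.4, 2.9]
grip_width: 12.0
grip_force: 40.6
```

Run:
```python
from h import *
s=arm.get_state(); print(s['tool_pos'],bd(s['tool_pos']),s['ft_force'],s['grip_width'],s['grip_force'])
t=snap('top','top1'); s=snap('side','side1')
up=lambda im,u,v,w,h:cv2.resize(im[v:v+h,u:u+w],(400,400),interpolation=cv2.INTER_CUBIC)
cv2.imwrite('pics/crop1.png',np.hstack([up(t['image'],335,160,40,40),up(s['image'],150,215,40,40)])[:,:,::-1])
```

```text
[ 526.91765185 -196.63636159   57.96201866] [ 17.1 -61.7] [  1.60374518 -10.3760622    2.91113064] 11.98560573835759 40.599337220191956
```

View pics/crop1.png

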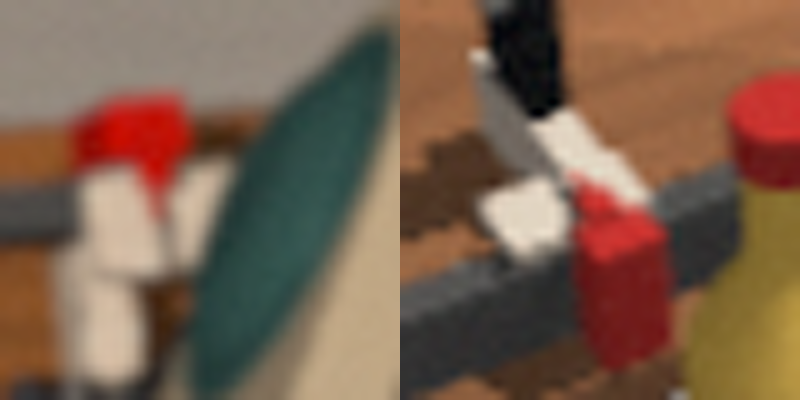

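The top crop shows the tip at (350.8,181.5) and the line just right of it at (351.8,186), so a few mm are still to go. I'll refine to subpixel.

```bash
cat > line.py <<'E'
from h import *
def run(t,rows,u0,u1):
    g=t['image'].astype(float); out=[]
    for v in rows:
        r=g[v,u0:u1,1]; b=np.interp(np.arange(u1-u0),[0,u1-u0-1],[r[0],r[-1]]); w=np.clip(b-r,0,None); w[w<8]=0
        if w.sum()>15: u=(w*np.arange(u0,u1)).sum()/w.sum(); p=bd(ray(t,u,v,56.5)); out.append((v,round(u,2),*p,round(w.sum())))
    return out
def tip(t,rows,u0,u1):
    g=t['image'].astype(float); out=[]
    for v in rows:
        w=np.clip(g[v,u0:u1,0]-1.3*g[v,u0:u1,1]-20,0,None)
        if w.sum()>20:
            u=(w*np.arange(u0,u1)).sum()/w.sum(); out.append((v,round(u,2),*bd(ray(t,u,v,61)),round(w.sum())))
    return out
E
python3 - <<'E'
from line import *
t0=dict(np.load('top0.npz'));t1=dict(np.load('top1.npz'))
print('line0',run(t0,range(177,186),356,364)); print('line1',run(t1,range(181,188),348,356))
print('tip0',tip(t0,range(176,185),340,358)); print('tip1',tip(t1,range(176,185),340,358))
for t in(t0,t1):
    print(t['image'][178:188,346:357,1])
P=pts(t0); m=np.zeros(P.shape[:2],bool); m[168:178,338:358]=1
m&=(P[...,2]>57)&(P[...,2]<66); y=np.array([bd(p) for p in P[m]]); print(np.percentile(y[:,1],[0,5,50,95,100]),y[:,0].min(),y[:,0].max())
E
```

```text
line0 [(177, np.float64(358.6), np.float64(86.2), np.float64(-98.3), 46), (178, np.float64(358.89), np.float64(83.4), np.float64(-98.8), 80), (179, np.float64(359.02), np.float64(80.6), np.float64(-98.8), 92), (180, np.float64(359.09), np.float64(77.8), np.float64(-98.7), 98), (181, np.float64(359.29), np.float64(75.1), np.float64(-99.0), 124), (182, np.float64(359.36), np.float64(72.3), np.float64(-98.9), 121), (183, np.float64(359.5), np.float64(69.5), np.float64(-99.0), 102), (184, np.float64(359.74), np.float64(66.7), np.float64(-99.3), 65), (185, np.float64(359.6), np.float64(64.0), np.float64(-98.7), 29)]
line1 [(181, np.float64(350.54), np.float64(77.0), np.float64(-75.0), 159), (182, np.float64(350.86), np.float64(74.2), np.float64(-75.6), 85), (183, np.float64(351.0), np.float64(71.4), np.float64(-75.7), 24)]
tip0 [(176, np.float64(347.31), np.float64(90.9), np.float64(-66.2), 1065), (177, np.float64(348.45), np.float64(87.9), np.float64(-69.1), 620), (178, np.float64(349.7), np.float64(84.9), np.float64(-72.2), 283), (179, np.float64(349.79), np.float64(82.2), np.float64(-7
[... 790 characters left out ...]
6 105 129 143 159 180 184 183 183]
 [ 67  82 105 128 147 160 168 176 174 172 170]
 [ 76  90 113 134 149 162 168 168 161 148 135]
 [ 78  89 112 131 146 162 172 171 165 148 115]]
[[178 175 145  99  59  69 108 147 174 179 160]
 [187 185 169 135  89 101 145 172 184 177 147]
 [187 186 182 153 106 111 160 185 185 169 131]
 [188 187 185 164 120 110 151 181 183 160 111]
 [187 186 184 175 147 122 147 177 176 144  96]
 [186 185 186 182 161 136 147 173 168 126  78]
 [188 187 188 185 169 143 147 170 158 107  67]
 [189 188 189 189 176 147 140 157 139  94  62]
 [178 178 182 182 168 136 119 123 107  77  61]
 [155 150 141 138 124 101  82  80  74  63  63]]
[-90.9   -83.285 -74.15  -63.905 -62.3  ] 86.7 109.9
```

Emit:
drive_tool([
  [0,0.001,0,0,0],
  [0,0.001,0,0,0],
  [0,0.0008,0,0,0],
  [0,0,0,0,0],
  [0,0,0,0,0],
  [0,0,0,0,0],
])

```text
clock: 5.03
tool_pos: [526.7, -194.1, 58.0]
tool_rot: [0.002, -0.044, 0.999, -0.003]
ft_force: [1.4, -12.1, 3.5]
grip_width: 12.1
grip_force: 40.6
```

Run:
```python
from line import *
s=arm.get_state(); print(s['tool_pos'],bd(s['tool_pos']),s['ft_force'],s['grip_width'],s['grip_force'])
t1=snap('top','top2'); s1=snap('side','side2')
print('line',run(t1,range(181,188),346,354)); print('tip',tip(t1,range(176,185),340,358))
print(t1['image'][178:188,344:357,1])
up=lambda im,u,v,w,h:cv2.resize(im[v:v+h,u:u+w],(400,400),interpolation=cv2.INTER_CUBIC)
cv2.imwrite('pics/crop2.png',np.hstack([up(t1['image'],340,170,20,20),up(s1['image'],160,225,20,20)])[:,:,::-1])
```

```text
[ 526.6749989  -194.05737884   57.97039506] [ 17.1 -59.1] [  1.44159266 -12.09466518   3.46741664] 12.12931516227742 40.57491838932037
line [(181, np.float64(350.41), np.float64(77.0), np.float64(-74.6), 157), (182, np.float64(350.22), np.float64(74.3), np.float64(-73.8), 93), (183, np.float64(350.38), np.float64(71.5), np.float64(-73.9), 49), (184, np.float64(350.36), np.float64(68.8), np.float64(-73.6), 32)]
tip [(176, np.float64(347.93), np.float64(90.8), np.float64(-68.0), 758), (177, np.float64(349.94), np.float64(87.6), np.float64(-73.1), 370), (178, np.float64(350.17), np.float64(84.8), np.float64(-73.5), 193), (179, np.float64(350.36), np.float64(82.1), np.float64(-73.7), 64), (180, np.float64(350.23), np.float64(79.4), np.float64(-73.1), 30)]
[[175 174 179 174 145 101  57  68 111 148 172 161 119]
 [189 187 186 184 169 135  92 103 147 171 173 147 100]
 [187 187 188 187 181 154 110 117 163 180 164 122  79]
 [187 187 188 188 182 158 116 117 158 170 146 100  66]
 [184 187 186 188 183 162 129 135 162 163 124  79  61]
 [180 187 185 188 183 165 138 146 169 156 108  66  59]
 [179 186 187 187 184 169 142 145 163 144  96  61  60]
 [178 185 187 191 190 177 153 142 147 121  79  61  64]
 [171 176 178 178 181 175 151 128 121  97  67  63  67]
 [158 154 149 142 136 133 116  93  86  73  63  63  70]]
```

View pics/crop2.png

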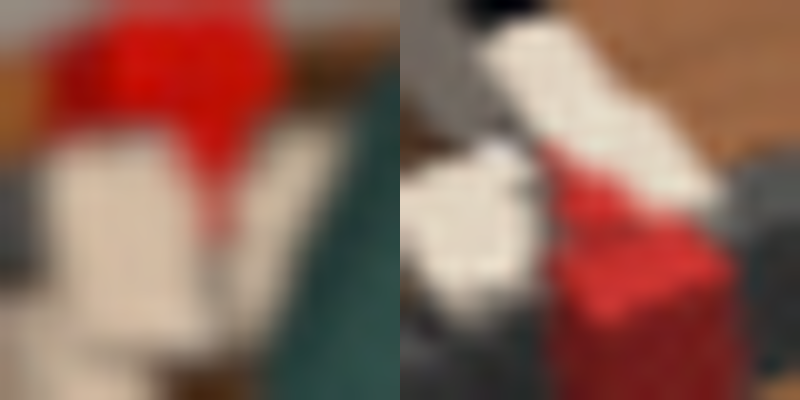

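The top crop shows the tip continuing straight into the line. The side crop has the tip at (166.9,231.5) with the line just left of it. Last numeric check from the side view.

Run:
```python
from line import *
s=dict(np.load('side2.npz')); g=s['image']
print(g[228:240,160:174,1]); print(g[228:240,160:174,0].astype(int)-g[228:240,160:174,1])
print('tip',[(z,*bd(ray(s,166.9,231.7,z))) for z in(59.5,62)])
for u,v in((165,231),(165.5,232),(166,233),(166.5,234)): print(u,v,bd(ray(s,u,v,56.5)))
s0=dict(np.load('side0.npz')); print(s0['image'][230:242,151:168,1])
```

```text
[[100 102 105 107 150 194 210 210 211 193 138  96  96  96]
 [ 89 104 103 106 114 164 204 210 213 211 177 137 112 105]
 [ 65  91 105 103 104 119 186 216 211 221 216 199 175 127]
 [ 53  71  95 105 103  93 141 197 210 215 216 211 208 171]
 [ 55  54  75 122 187 172 107 110 173 211 213 210 212 204]
 [ 95 155 185 197 210 207 156  83  97 140 167 198 213 213]
 [192 203 212 211 212 179 125  80  52  69  87 148 198 214]
 [210 211 210 213 212 204 158  81  51  50  52  89 135 145]
 [189 215 213 211 211 209 168  93  60  44  44  50  67  70]
 [158 203 211 211 211 213 161  84  61  43  44  49  49  52]
 [105 184 216 210 218 198 133  57  47  50  48  50  52  52]
 [ 74 119 174 171 150 138 107  65  38  47  51  51  51  46]]
[[ 12  10   9  10  11  16  14  15  13  22  36  48  48  49]
 [ 12   9   7   8   8  13  15  14  13  14  26  39  46  50]
 [ 17   9   8   8  10   8  15  12  13   9  11  19  29  43]
 [ 22  18  11   8   9   8  10  14  14  12  10  13  16  29]
 [ 24  23  16  14  10   9  20  67  44  14  12  14  13  17]
 [ 20  14  16  17  12  13  16  62  92  76  53  25  12  12]
 [ 18  16  12  13  13  14  11  45 121
[... 655 characters left out ...]
 92 104 102 105 154 195 207 210 209 181 132 112 103  95  77]
 [ 54  57  84  99 104 102 114 182 213 208 218 213 194 174 128  98  74]
 [ 54  50  64  88 102 101  91 139 191 209 211 211 206 203 163 116  81]
 [ 50  52  54  72 122 187 170 138 188 209 209 208 208 208 189 142  81]
 [ 51  92 154 181 193 207 202 148 165 208 208 208 208 206 206 161  84]
 [156 191 200 207 208 207 206 179 133 172 207 207 207 209 209 163  80]
 [191 208 208 205 207 208 208 202 161 128 180 208 207 214 194 131  56]
 [182 212 206 210 207 209 208 208 202 159 154 184 172 147 140 109  63]
 [115 189 215 209 206 207 208 210 217 190 141 139 127 105  79  61  45]
 [ 73 133 188 207 207 211 192 157 147 137 109  85  82  67  50  43  35]]
```

Run:
```python
from line import *
s=dict(np.load('side2.npz'))
for u,v in((167,232),(167.3,233),(168.,234),(168.8,235),(169.5,236)): print(u,v,bd(ray(s,u,v,56.5)), bd(ray(s,u-9,v+3,56.5)))
for u,v in ((166.7,231.8),(167,232)): print('tip',[(z,*bd(ray(s,u,v,z))) for z in(59.5,61)])
```

```text
167 232 [ 67.8 -71.7] [ 66.3 -98.8]
167.3 233 [ 72.4 -72.9] [  70.8 -100. ]
168.0 234 [ 77.6 -73.2] [  75.9 -100.1]
168.8 235 [ 82.8 -73.2] [  81.2 -100.1]
169.5 236 [ 87.9 -73.5] [  86.2 -100.3]
tip [(59.5, np.float64(70.1), np.float64(-73.4)), (61, np.float64(71.8), np.float64(-74.1))]
tip [(59.5, np.float64(71.3), np.float64(-73.1)), (61, np.float64(73.1), np.float64(-73.7))]
```

Emit:
drive_tool([
  [0,0.0005,0,0,0],
  [0,0,0,0,0],
  [0,0,0,0,0],
  [0,0,0,0,0],
])

```text
clock: 5.47
tool_pos: [526.7, -193.6, 58.0]
tool_rot: [0.002, -0.044, 0.999, -0.003]
ft_force: [1.7, -11.5, 1.8]
grip_width: 12.6
grip_force: 40.6
```

Emit:
drive_tool([
  [0,-0.001,0,0,0],
  [0,-0.001,0,0,0],
  [0,-0.0005,0,0,0],
  [0,0,0,0,0],
  [0,0,0,0,0],
])

```text
clock: 5.88
tool_pos: [526.6, -193.6, 57.9]
tool_rot: [0.002, -0.045, 0.999, -0.001]
ft_force: [-0.4, -2.0, 6.5]
grip_width: 12.3
grip_force: 41.0
```

Emit:
drive_tool([
  [0,0,0,0,0.6],
  [0,0,0,0,0.6],
  [0,0,0,0,0.6],
  [0,0,0,0,0.6],
  [0,0,-0.015,0,0.6],
  [0,0,-0.03,0,0.6],
  [0,0,-0.03,0,0.6],
  [0,0,-0.03,0,0.6],
  [0,0,-0.03,0,0.6],
  [0,0,-0.03,0,0.6],
])

```text
clock: 6.72
tool_pos: [525.3, -192.4, 222.1]
tool_rot: [-0.0, -0.045, 0.999, 0.0]
ft_force: [1.1, -1.2, -1.1]
grip_width: 51.4
grip_force: 0.0
```

```bash
python3 -c "
from h import *
s=arm.get_state(); print(bd(s['tool_pos']))
to([450,225.0,220],178.07); to([450,225,220],-1.93)"
```

```text
[ 15.9 -57.4]
turn -1.4469240842795996 shift after turn -414.6 89.3 2.1 pos [ 525.3 -192.4  222.1] tilt [-3.e-04  4.e-04 -1.e+00]
turn 1.6946685693101937 shift after turn 414.6 -89.3 2.1 pos [ 525.3 -192.4  222.1] tilt [-3.e-04  4.e-04 -1.e+00]
```

Emit:
drive_tool([
  [0,0,0,0.121,1],
  [0,0,0,0.121,1],
  [0,0,0,0.121,1],
  [0,0,0,0.121,1],
  [0,0,0,0.121,1],
  [0,0,0,0.121,1],
  [0,0,0,0.121,1],
  [0,0,0,0.121,1],
  [0,0,0,0.121,1],
  [0,0,0,0.121,1],
  [0,0,0,0.121,1],
  [0,0,0,0.121,1],
])

```text
clock: 7.72
tool_pos: [525.5, -192.5, 220.5]
tool_rot: [-0.0, 0.632, 0.775, 0.0]
ft_force: [0.5, 0.5, -0.2]
grip_width: 85.0
grip_force: 0.0
```

Emit:
drive_tool([
  [0,0,0,0.121,1],
  [0,0,0,0.1217,1],
  [0.0377,-0.0081,0,0,1],
  [0.0377,-0.0081,0,0,1],
  [0.0377,-0.0081,0,0,1],
  [0.0377,-0.0081,0,0,1],
  [0.0377,-0.0081,0,0,1],
  [0.0377,-0.0081,0,0,1],
  [0.0377,-0.0081,0,0,1],
  [0.0377,-0.0081,0,0,1],
  [0.0377,-0.0081,0,0,1],
  [0.0377,-0.0081,0,0,1],
])

```text
clock: 8.72
tool_pos: [456.5, 188.7, 220.8]
tool_rot: [-0.0, 0.719, 0.695, 0.0]
ft_force: [1.0, -0.2, 0.6]
grip_width: 85.5
grip_force: 0.0
```

Emit:
drive_tool([
  [0.0376,-0.0081,0,0,1],
  [0,0,0,0,1],
  [0,0,0,0,1],
])

```text
clock: 8.97
tool_pos: [449.8, 226.3, 220.4]
tool_rot: [-0.0, 0.718, 0.696, -0.0]
ft_force: [-0.4, 0.3, -0.0]
grip_width: 85.5
grip_force: 0.0
```

Run:
```python
from line import *
to([449.5,225,133],-1.93)
t1=snap('top','top3'); s1=snap('side','side3')
print('line',run(t1,range(181,188),346,354)); print('tip',tip(t1,range(176,185),340,358))
up=lambda im,u,v,w,h:cv2.resize(im[v:v+h,u:u+w],(400,400),interpolation=cv2.INTER_CUBIC)
cv2.imwrite('pics/crop3.png',np.hstack([up(t1['image'],340,170,20,20),up(s1['image'],160,225,20,20)])[:,:,::-1])
```

```text
turn 0.003581497612646512 shift after turn -1.3 -0.3 87.4 pos [449.8 226.3 220.4] tilt [-7.e-04 -3.e-04 -1.e+00]
line [(181, np.float64(350.45), np.float64(77.0), np.float64(-74.7), 190), (182, np.float64(350.41), np.float64(74.3), np.float64(-74.3), 149), (183, np.float64(350.3), np.float64(71.6), np.float64(-73.7), 121), (184, np.float64(350.34), np.float64(68.8), np.float64(-73.5), 125), (185, np.float64(350.75), np.float64(66.0), np.float64(-74.4), 77), (186, np.float64(351.0), np.float64(63.2), np.float64(-74.8), 17)]
tip [(176, np.float64(347.94), np.float64(90.8), np.float64(-68.0), 771), (177, np.float64(349.83), np.float64(87.6), np.float64(-72.8), 394), (178, np.float64(350.15), np.float64(84.8), np.float64(-73.4), 196), (179, np.float64(350.35), np.float64(82.1), np.float64(-73.7), 62), (180, np.float64(350.26), np.float64(79.3), np.float64(-73.2), 26)]
```

View pics/crop3.png

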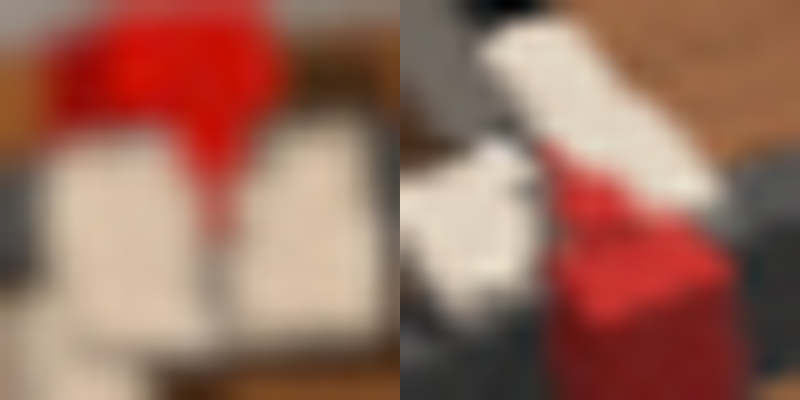

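Emit:
drive_tool([
  [-0.0013,-0.0003,0.03,0.0036,1],
  [0,0,0.03,0,1],
  [0,0,0.03,0,1],
  [0,0,0.026,0,1],
  [0,0,0.02,0,1],
  [0,0,0.015,0,1],
  [0,0,0.01,0,1],
  [0,0,0.005,0,1],
  [0,0,0,0,1],
], squeeze=40)

```text
clock: 9.82
tool_pos: [450.2, 222.5, 54.2]
tool_rot: [-0.0, 0.721, 0.693, -0.001]
ft_force: [0.7, -0.2, -0.3]
grip_width: 85.6
grip_force: 0.0
```

Emit:
drive_tool([
  [0,0,0,0,0],
  [0,0,0,0,0],
  [0,0,0,0,0],
  [0,0,0,0,0],
  [0,0,0,0,0],
  [0,0,0,0,0],
])

```text
clock: 10.32
tool_pos: [448.5, 224.5, 62.7]
tool_rot: [-0.002, 0.72, 0.694, -0.001]
ft_force: [-38.8, -12.8, 77.6]
grip_width: 12.4
grip_force: 35.8
```

Run:
```python
from line import *
t1=snap('top','top4'); s1=snap('side','side4')
print(arm.get_state())
cv2.imwrite('pics/crop4.png',np.hstack([cv2.resize(t1['image'][180:300,130:250],(400,400)),cv2.resize(s1['image'][110:210,225:325],(400,400))])[:,:,::-1])
```

```text
{'clock': 10.4167, 'joints': array([3.88102886e-01, 7.87335561e-02, 1.64803832e+00, 1.99250609e-04,
       1.40816011e+00, 4.24479718e-01]), 'dq': array([-0.00927041, -0.00815799, -0.02472006, -0.02860717, -0.07462771,
        0.00105463]), 'joint_torque': array([  0.62963314,  -4.5416294 , -13.18078101,   0.90809846,
        -7.91397572,   0.04985272]), 'tool_pos': array([452.02243231, 224.73499555,  66.3248643 ]), 'tool_rot': array([0.00114115, 0.71985724, 0.69411415, 0.00313027]), 'ft_force': array([-24.5066609 , -13.08589801,  65.86225572]), 'ft_torque': array([-2.28545786,  4.46757914,  0.09696224]), 'grip_force': 28.536942712962627, 'grip_width': 0.6140382594920796}
```

View pics/crop4.png

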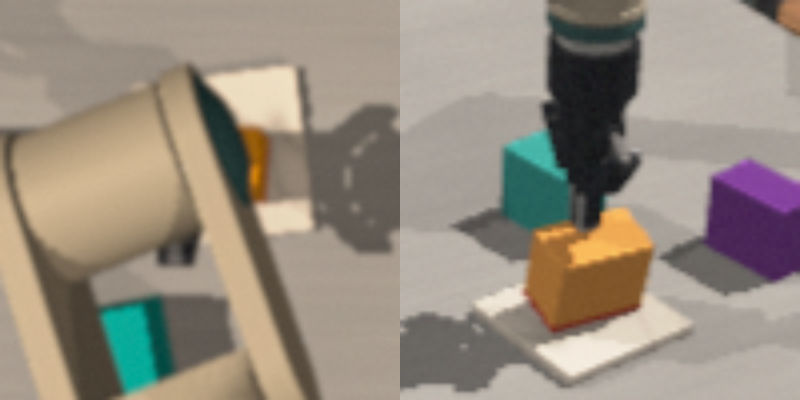

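The side crop shows the fingers shut (width 0.6 mm) near the middle of the cheddar's top, with the block still upright on the slab. The arm is being pushed up at about 66 N. The grasp failed, so I'll ease upward to unload it.

Emit:
drive_tool([
  [0,0,-0.006,0,0],
  [0,0,-0.006,0,0],
  [0,0,-0.004,0,0],
], squeeze=20)

```text
clock: 10.67
tool_pos: [450.6, 223.6, 71.9]
tool_rot: [0.0, 0.72, 0.694, 0.001]
ft_force: [1.0, 0.5, -0.4]
grip_width: -0.5
grip_force: 0.0
```

Run:
```python
from line import *
t1=arm.camera('top'); s=arm.camera('side'); st=arm.get_state(); print({k:np.round(st[k],2) for k in('clock','tool_pos','ft_force','grip_width','grip_force')})
for c in(t1,s):
    P=pts(c); h=cv2.cvtColor(c['image'],cv2.COLOR_RGB2HSV).astype(int); m=(h[...,0]>10)&(h[...,0]<22)&(h[...,1]>150)&(h[...,2]>90)
    m&=(abs(P[...,0]-450)<90)&(abs(P[...,1]-225)<90)&(P[...,2]>15); q=P[m]; print(len(q),np.percentile(q,[2,50,98],axis=0).round(0).tolist())
    k=q[q[:,2]>75]; print(len(k), cv2.minAreaRect(k[:,:2].astype(np.float32)) if len(k)>3 else '', np.polyfit(k[:,0],k[:,2],1) if len(k)>3 else '')
```

```text
{'clock': np.float64(10.77), 'tool_pos': array([450.43, 223.55,  71.15]), 'ft_force': array([-0.06,  0.75,  0.15]), 'grip_width': np.float64(0.17), 'grip_force': np.float64(0.0)}
100 [[426.0, 152.0, 36.0], [453.0, 182.0, 85.0], [473.0, 190.0, 379.0]]
69 ((450.7027893066406, 169.51312255859375), (47.33070373535156, 36.98505401611328), 5.181422710418701) [   1.03376218 -342.18535868]
648 [[429.0, 177.0, 22.0], [473.0, 212.0, 66.0], [479.0, 264.0, 90.0]]
263 ((452.5736083984375, 221.85928344726562), (90.42938995361328, 56.7297248840332), 86.8161392211914) [-8.40728127e-02  1.24460538e+02]
```

Emit:
drive_tool([
  [0,0,-0.015,0,0],
  [0,0,-0.03,0,0],
  [0,0,-0.03,0,0],
  [0,0,-0.03,0,0],
  [0,0,0,0,1],
  [0,0,0,0,1],
  [0,0,0,0,1],
  [0,0,0,0,1],
])

```text
clock: 11.43
tool_pos: [449.5, 223.1, 173.8]
tool_rot: [-0.001, 0.72, 0.694, -0.002]
ft_force: [0.1, 0.5, -0.3]
grip_width: 48.3
grip_force: 0.0
```

Run:
```python
from line import *
t1=arm.camera('top'); s=arm.camera('side'); st=arm.get_state(); print({k:np.round(st[k],2) for k in('clock','tool_pos','ft_force','grip_width','grip_force')})
for c in(t1,s):
    P=pts(c); h=cv2.cvtColor(c['image'],cv2.COLOR_RGB2HSV).astype(int); m=(h[...,0]>10)&(h[...,0]<24)&(h[...,1]>150)&(h[...,2]>90)
    m&=(abs(P[...,0]-450)<90)&(abs(P[...,1]-225)<90)&(P[...,2]>15)&(P[...,2]<110); q=P[m]; print(len(q),np.percentile(q,[2,50,98],axis=0).round(0).tolist())
    k=q[q[:,2]>80]; A=np.c_[k[:,:2],np.ones(len(k))]; print(len(k), cv2.minAreaRect(k[:,:2].astype(np.float32)), np.linalg.lstsq(A,k[:,2],rcond=None)[0])
cv2.imwrite('pics/crop5.png',np.hstack([cv2.resize(t1['image'][170:290,130:250],(400,400)),cv2.resize(s['image'][90:210,215:335],(400,400))])[:,:,::-1])
```

```text
{'clock': np.float64(11.53), 'tool_pos': array([449.64, 223.17, 174.15]), 'ft_force': array([-0.38, -0.76, -0.66]), 'grip_width': np.float64(63.32), 'grip_force': np.float64(0.0)}
254 [[423.0, 180.0, 41.0], [449.0, 192.0, 85.0], [473.0, 208.0, 89.0]]
219 ((447.9255676269531, 195.25540161132812), (49.27709197998047, 30.69097137451172), 0.40881747007369995) [3.36691883e-03 1.93845328e-02 8.06301247e+01]
661 [[428.0, 177.0, 22.0], [473.0, 213.0, 67.0], [480.0, 264.0, 90.0]]
245 ((450.3614807128906, 222.4147491455078), (92.0754623413086, 59.897438049316406), 87.02153778076172) [-3.43439633e-02  8.38961407e-03  1.00552570e+02]
```

View pics/crop5.png

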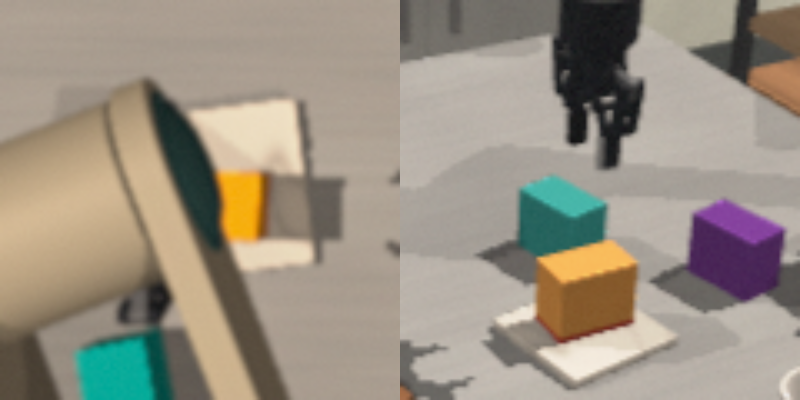

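The cheddar is unmoved and intact at its old place, (450,222.5), and the gripper is clear above it. I'll descend again and close in small steps.

Emit:
drive_tool([
  [0,0,0.02,0,1],
  [0,0,0.025,0,1],
  [0,0,0.025,0,1],
  [0,0,0.02,0,1],
  [0,0,0.015,0,1],
  [0,0,0.01,0,1],
  [0,0,0.005,0,1],
  [0,0,0,0,1],
  [0,0,0,0,0.85],
  [0,0,0,0,0.8],
  [0,0,0,0,0.76],
  [0,0,0,0,0.74],
], squeeze=25)

```text
clock: 12.53
tool_pos: [450.7, 223.6, 56.7]
tool_rot: [0.0, 0.72, 0.694, 0.001]
ft_force: [-0.2, -0.0, 0.2]
grip_width: 63.1
grip_force: 0.0
```

Emit:
drive_tool([
  [0,0,0,0,0.72],
  [0,0,0,0,0.7],
  [0,0,0,0,0.68],
  [0,0,0,0,0.67],
  [0,0,0,0,0.66],
  [0,0,0,0,0.65],
])

```text
clock: 13.03
tool_pos: [450.2, 223.4, 55.8]
tool_rot: [-0.0, 0.72, 0.694, 0.0]
ft_force: [-0.7, 0.1, -0.6]
grip_width: 55.4
grip_force: 0.0
```

Emit:
drive_tool([
  [0,0,0,0,0.64],
  [0,0,0,0,0.63],
  [0,0,0,0,0.62],
  [0,0,0,0,0.61],
])

```text
clock: 13.37
tool_pos: [450.3, 223.4, 55.8]
tool_rot: [-0.0, 0.72, 0.694, 0.0]
ft_force: [0.2, -0.2, -0.8]
grip_width: 51.9
grip_force: 0.0
```

Emit:
drive_tool([
  [0,0,0,0,0.6],
  [0,0,0,0,0.59],
])

```text
clock: 13.53
tool_pos: [450.3, 223.4, 55.8]
tool_rot: [-0.0, 0.72, 0.694, 0.0]
ft_force: [0.5, -0.1, 0.0]
grip_width: 50.5
grip_force: 0.0
```

Run:
```python
from line import *
s=snap('side','side6'); P=pts(s)
cv2.imwrite('pics/crop6.png',cv2.resize(s['image'][130:205,240:305],(520,600),interpolation=cv2.INTER_CUBIC)[:,:,::-1])
h=cv2.cvtColor(s['image'],cv2.COLOR_RGB2HSV).astype(int); m=(h[...,0]>10)&(h[...,0]<24)&(h[...,1]>150)&(h[...,2]>90)
m&=(abs(P[...,0]-450)<90)&(abs(P[...,1]-225)<90)&(P[...,2]>15)&(P[...,2]<110); k=P[m];k=k[k[:,2]>80]; print(cv2.minAreaRect(k[:,:2].astype(np.float32)))
d=(s['image'].max(-1)<75)&(abs(P[...,0]-450)<70)&(abs(P[...,1]-225)<50)&(P[...,2]>40)&(P[...,2]<135); q=P[d]
for lo in range(40,135,10):
    z=q[(q[:,2]>=lo)&(q[:,2]<lo+10)]
    if len(z): print(lo,len(z),z[:,:2].min(0).round(),z[:,:2].max(0).round())
```

```text
((451.0230407714844, 222.02420043945312), (91.86288452148438, 55.78902816772461), 88.55719757080078)
80 1 [420. 228.] [420. 228.]
90 18 [417. 212.] [488. 237.]
100 20 [421. 215.] [490. 234.]
110 23 [421. 212.] [490. 233.]
120 22 [414. 209.] [490. 230.]
130 10 [416. 207.] [497. 229.]
```

View pics/crop6.png

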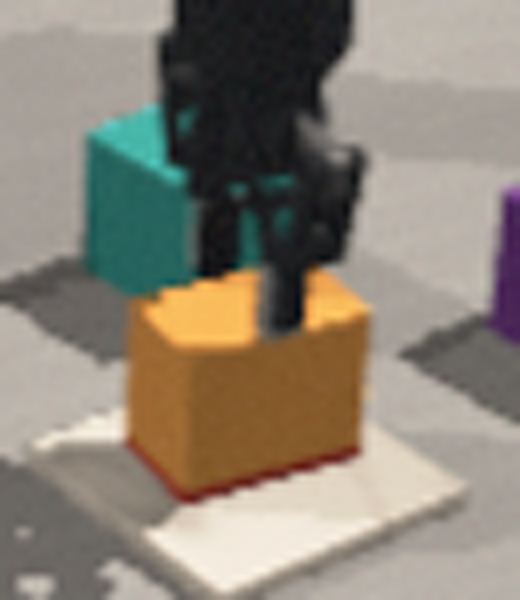

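The side crop shows the near finger ending at (275.4,171.9), right at the cheddar's top edge. So the finger tips really are near z≈88 instead of 56, and they missed above the block. I'll check the tip height by depth.

Run:
```python
from line import *
s=dict(np.load('side6.npz')); P=pts(s)
for v in range(164,178): print(v,[ (tuple(P[v,u].round(0).astype(int)),int(s['image'][v,u].max())) for u in(273,275,277)])
st=arm.get_state(); j=st['joints']; print(j.round(3),j[1:5].round(3))
K,T=s['mtx'],np.linalg.inv(s['T'])
for z in(56,70,88):
    p=T@np.array([483,223,z,1]); print(z,(K@p[:3])[:2]/p[2])
```

```text
164 [((np.int64(480), np.int64(213), np.int64(121)), 94), ((np.int64(485), np.int64(217), np.int64(122)), 29), ((np.int64(490), np.int64(222), np.int64(124)), 30)]
165 [((np.int64(483), np.int64(211), np.int64(119)), 94), ((np.int64(488), np.int64(216), np.int64(120)), 36), ((np.int64(490), np.int64(222), np.int64(120)), 30)]
166 [((np.int64(478), np.int64(215), np.int64(112)), 90), ((np.int64(488), np.int64(216), np.int64(116)), 33), ((np.int64(487), np.int64(225), np.int64(114)), 28)]
167 [((np.int64(486), np.int64(210), np.int64(113)), 85), ((np.int64(484), np.int64(219), np.int64(110)), 31), ((np.int64(486), np.int64(226), np.int64(109)), 29)]
168 [((np.int64(477), np.int64(216), np.int64(103)), 87), ((np.int64(490), np.int64(215), np.int64(110)), 34), ((np.int64(487), np.int64(225), np.int64(106)), 28)]
169 [((np.int64(482), np.int64(213), np.int64(103)), 78), ((np.int64(485), np.int64(219), np.int64(103)), 33), ((np.int64(1508), np.int64(-473), np.int64(829)), 26)]
170 [((np.int64(483), np.int64(212), np.int64(100)), 77), ((np.int64(490), np.int64(216), np.int64(102)), 29), ((n
[... 651 characters left out ...]
(np.int64(476), np.int64(235), np.int64(73)), 134)]
175 [((np.int64(475), np.int64(219), np.int64(74)), 134), ((np.int64(472), np.int64(229), np.int64(69)), 134), ((np.int64(478), np.int64(234), np.int64(71)), 133)]
176 [((np.int64(475), np.int64(219), np.int64(70)), 133), ((np.int64(477), np.int64(226), np.int64(69)), 133), ((np.int64(478), np.int64(234), np.int64(67)), 133)]
177 [((np.int64(472), np.int64(222), np.int64(63)), 134), ((np.int64(479), np.int64(225), np.int64(66)), 132), ((np.int64(475), np.int64(236), np.int64(60)), 133)]
[0.387 0.09  1.659 0.    1.393 0.425] [0.09  1.659 0.    1.393]
56 [274.97429782 180.13726224]
70 [275.20416199 176.6673297 ]
88 [275.50337808 172.15049   ]
```

The depth confirms it: the finger ends sit at z≈90 at this opening, about 33 mm above the reported TCP. I'll open, go 30 mm lower, and close again.

Emit:
drive_tool([
  [0,0,0,0,1],
  [0,0,0,0,1],
  [0,0,0,0,1],
  [0,0,0,0,1],
  [0,0,0.006,0,1],
  [0,0,0.008,0,1],
  [0,0,0.008,0,1],
  [0,0,0.008,0,1],
  [0,0,0,0,1],
  [0,0,0,0,1],
], squeeze=40)

```text
clock: 14.42
tool_pos: [449.7, 223.2, 24.8]
tool_rot: [-0.0, 0.72, 0.694, -0.001]
ft_force: [0.4, 0.7, -0.3]
grip_width: 85.7
grip_force: 0.0
```

Emit:
drive_tool([
  [0,0,0,0,0.8],
  [0,0,0,0,0.75],
  [0,0,0,0,0.7],
  [0,0,0,0,0.66],
  [0,0,0,0,0.62],
  [0,0,0,0,0.58],
  [0,0,0,0,0.54],
  [0,0,0,0,0.5],
])

```text
clock: 15.08
tool_pos: [450.3, 223.6, 26.3]
tool_rot: [-0.0, 0.72, 0.694, 0.0]
ft_force: [-3.2, 0.6, 5.7]
grip_width: 54.3
grip_force: 44.5
```

Emit:
drive_tool([
  [0,0,-0.004,0,0.5],
  [0,0,-0.01,0,0.5],
  [0,0,-0.016,0,0.5],
  [0,0,-0.02,0,0.5],
  [0,0,-0.02,0,0.5],
  [0,0,-0.02,0,0.5],
  [0,0,-0.01,0,0.5],
  [0,0,0,0,0.5],
])

```text
clock: 15.75
tool_pos: [451.5, 223.8, 128.5]
tool_rot: [0.001, 0.72, 0.694, 0.002]
ft_force: [0.4, 0.1, -5.0]
grip_width: 54.6
grip_force: 43.7
```

Run:
```python
from line import *
st=arm.get_state(); print({k:np.round(st[k],2) for k in('clock','tool_pos','ft_force','grip_width','grip_force')})
s=arm.camera('side'); P=pts(s)
h=cv2.cvtColor(s['image'],cv2.COLOR_RGB2HSV).astype(int); m=(h[...,0]>10)&(h[...,0]<24)&(h[...,1]>150)&(h[...,2]>90)
m&=(abs(P[...,0]-450)<90)&(abs(P[...,1]-225)<90); k=P[m]; print(np.percentile(k,[2,98],axis=0).round())
p=wd(38,10); print(p); to([p[0],p[1],140],5.17)
```

```text
{'clock': np.float64(15.75), 'tool_pos': array([451.51, 223.84, 128.5 ]), 'ft_force': array([ 0.41,  0.08, -5.01]), 'grip_width': np.float64(54.55), 'grip_force': np.float64(43.67)}
[[431. 178. 123.]
 [482. 265. 193.]]
[ 541.2 -123.3]
turn -0.12783806563187888 shift after turn -353.6 58.9 -13.5 pos [450.7 223.5 126.5] tilt [ 1.8e-03  7.0e-04 -1.0e+00]
```

Emit:
drive_tool([
  [0,0,0,-0.043,0.5],
  [0,0,0,-0.043,0.5],
  [0,0,0,-0.042,0.5],
  [-0.012,0.002,0,0,0.5],
  [-0.024,0.004,0,0,0.5],
  [-0.03,0.005,0,0,0.5],
  [-0.03,0.005,0,0,0.5],
  [-0.03,0.005,0,0,0.5],
  [-0.03,0.005,0,0,0.5],
  [-0.03,0.005,0,0,0.5],
  [-0.03,0.005,0,0,0.5],
  [-0.03,0.005,0,0,0.5],
])

```text
clock: 16.8
tool_pos: [512.6, -20.0, 124.2]
tool_rot: [-0.001, 0.675, 0.738, -0.001]
ft_force: [0.4, 0.4, -3.5]
grip_width: 54.7
grip_force: 43.5
```

Emit:
drive_tool([
  [-0.03,0.005,0,0,0.5],
  [-0.03,0.005,0,0,0.5],
  [-0.024,0.004,0,0,0.5],
  [-0.0155,0.0035,0,0,0.5],
  [-0.006,0,0,0,0.5],
  [0,0,0,0,0.5],
  [0,0,0,0,0.5],
])

```text
clock: 17.38
tool_pos: [539.8, -120.6, 125.1]
tool_rot: [-0.001, 0.674, 0.738, -0.0]
ft_force: [-0.2, 0.3, -4.5]
grip_width: 54.5
grip_force: 43.7
```

Run:
```python
from line import *
st=arm.get_state(); print({k:np.round(st[k],2) for k in('clock','tool_pos','ft_force','grip_width','grip_force')},bd(st['tool_pos']))
p=wd(38,10); print(p); to([p[0],p[1],35],5.17)
for n in('side','top'):
    s=arm.camera(n); P=pts(s)
    h=cv2.cvtColor(s['image'],cv2.COLOR_RGB2HSV).astype(int); m=(h[...,0]>10)&(h[...,0]<24)&(h[...,1]>190)&(h[...,2]>90)
    m&=(abs(P[...,0]-541)<70)&(abs(P[...,1]+123)<70)&(P[...,2]>90)&(P[...,2]<230); k=P[m]; print(len(k),np.percentile(k,[2,98],axis=0).round()); k=k[k[:,2]>np.percentile(k[:,2],98)-10]; r=cv2.minAreaRect(k[:,:2].astype(np.float32)); print(r,bd(r[0]))
```

```text
{'clock': np.float64(17.38), 'tool_pos': array([ 539.82, -120.64,  125.13]), 'ft_force': array([-0.22,  0.31, -4.55]), 'grip_width': np.float64(54.48), 'grip_force': np.float64(43.7)} [36.8 12.8]
[ 541.2 -123.3]
turn 0.0001845127164065645 shift after turn -2.8 1.1 90.1 pos [ 539.8 -120.6  125.1] tilt [-0.0013  0.001  -1.    ]Traceback (most recent call last):
  File "<stdin>", line 7, in <module>
    return _quantile_unchecked(
        a, q, axis, out, overwrite_input, method, keepdims, weights)
    return _ureduce(a,
                    func=_quantile_ureduce_func,
    ...<5 lines>...
                    overwrite_input=overwrite_input,
                    method=method)
    r = func(a, **kwargs)
    result = _quantile(arr,
                       quantiles=q,
    ...<2 lines>...
                       out=out,
                       weights=wgt)
    slices_having_nans = np.isnan(arr[-1, ...])
                                  ~~~^^^^^^^^^
IndexError: index -1 is out of bounds for axis 0 with size 0
```

Emit:
drive_tool([
  [0,0,0.01,0,0.5],
  [0,0,0.02,0,0.5],
  [0,0,0.02,0,0.5],
  [0,0,0.016,0,0.5],
  [0,0,0.01,0,0.5],
  [0,0,0.006,0,0.5],
  [0,0,0.004,0,0.5],
  [0,0,0.002,0,0.5],
  [0,0,0,0,0.5],
  [0,0,0,0,0.5],
])

```text
clock: 18.27
tool_pos: [540.8, -121.4, 38.7]
tool_rot: [0.001, 0.674, 0.738, 0.0]
ft_force: [-0.6, -0.4, -2.9]
grip_width: 54.5
grip_force: 43.6
```

Emit:
drive_tool([
  [0,0,0.001,0,0.5],
  [0,0,0.001,0,0.5],
  [0,0,0.001,0,0.5],
  [0,0,0,0,0.5],
  [0,0,0,0,0.5],
])

```text
clock: 18.68
tool_pos: [540.2, -121.4, 34.8]
tool_rot: [-0.0, 0.674, 0.738, 0.0]
ft_force: [0.3, 0.3, -5.2]
grip_width: 54.5
grip_force: 43.6
```

Emit:
drive_tool([
  [0,0,0.001,0,0.5],
  [0,0,0.001,0,0.5],
  [0,0,0,0,0.5],
  [0,0,0,0,0.5],
])

```text
clock: 19.02
tool_pos: [540.2, -121.3, 32.6]
tool_rot: [-0.0, 0.674, 0.738, -0.0]
ft_force: [-0.1, -0.3, -4.2]
grip_width: 54.6
grip_force: 43.6
```

Emit:
drive_tool([
  [0,0,0.001,0,0.5],
  [0,0,0,0,0.5],
  [0,0,0,0,0.5],
])

```text
clock: 19.27
tool_pos: [540.6, -121.4, 32.3]
tool_rot: [0.0, 0.674, 0.738, 0.0]
ft_force: [-1.1, -0.6, 0.4]
grip_width: 54.8
grip_force: 44.0
```

Emit:
drive_tool([
  [0,0.0015,0,0,0.5],
  [0,0.0015,0,0,0.5],
  [0,0.0015,0,0,0.5],
  [0,0.0015,0,0,0.5],
  [0,0.001,0,0,0.5],
  [0,0,0,0,0.5],
  [0,0,0,0,0.5],
])

```text
clock: 19.85
tool_pos: [547.8, -120.8, 32.3]
tool_rot: [0.001, 0.674, 0.738, 0.0]
ft_force: [0.2, -0.3, 4.7]
grip_width: 54.5
grip_force: 44.7
```

Emit:
drive_tool([
  [0,0.001,0,0,0.5],
  [0,0.001,0,0,0.5],
  [0,0.001,0,0,0.5],
  [0,0,0,0,0.5],
  [0,0,0,0,0.5],
])

```text
clock: 20.27
tool_pos: [550.5, -120.6, 32.3]
tool_rot: [0.0, 0.674, 0.738, 0.0]
ft_force: [-2.2, 0.4, 5.6]
grip_width: 54.5
grip_force: 44.8
```

Emit:
drive_tool([
  [0,0.001,0,0,0.5],
  [0,0.001,0,0,0.5],
  [0,0,0,0,0.5],
  [0,0,0,0,0.5],
])

```text
clock: 20.6
tool_pos: [551.0, -120.4, 32.3]
tool_rot: [-0.001, 0.675, 0.738, -0.001]
ft_force: [-11.6, -0.4, 11.2]
grip_width: 54.4
grip_force: 45.4
```

Emit:
drive_tool([
  [-0.001,0,0,0,0.5],
  [-0.0015,0,0,0,0.5],
  [-0.002,0,0,0,0.5],
  [-0.002,0,0,0,0.5],
  [-0.002,0,0,0,0.5],
  [-0.002,0,0,0,0.5],
  [-0.001,0,0,0,0.5],
  [-0.0005,0,0,0,0.5],
  [0,0,0,0,0.5],
  [0,0,0,0,0.5],
])

```text
clock: 21.43
tool_pos: [551.9, -130.4, 32.4]
tool_rot: [-0.003, 0.674, 0.739, -0.0]
ft_force: [-12.9, 7.9, 14.6]
grip_width: 54.4
grip_force: 45.7
```

Emit:
drive_tool([
  [-0.0005,0,0,0,0.5],
  [-0.0005,0,0,0,0.5],
  [-0.0005,0,0,0,0.5],
  [-0.0005,0,0,0,0.5],
  [0,0,0,0,0.5],
])

```text
clock: 21.85
tool_pos: [552.1, -132.3, 32.4]
tool_rot: [-0.003, 0.674, 0.739, -0.0]
ft_force: [-13.5, 8.8, 13.6]
grip_width: 54.0
grip_force: 45.8
```

Emit:
drive_tool([
  [-0.0005,0,0,0,0.5],
  [-0.0005,0,0,0,0.5],
  [0,0,0,0,0.5],
])

```text
clock: 22.1
tool_pos: [552.1, -133.3, 32.4]
tool_rot: [-0.003, 0.674, 0.739, -0.0]
ft_force: [-12.9, 8.3, 13.7]
grip_width: 54.2
grip_force: 45.8
```

Emit:
drive_tool([
  [0,0,-0.0005,0,0.5],
  [0,-0.0005,-0.0005,0,0.5],
  [0,-0.0005,0,0,0.5],
  [0,0,0,0,0.5],
])

```text
clock: 22.43
tool_pos: [552.2, -134.7, 32.4]
tool_rot: [-0.001, 0.674, 0.738, 0.0]
ft_force: [-3.0, 2.0, 1.3]
grip_width: 54.5
grip_force: 44.3
```

Emit:
drive_tool([
  [-0.0005,0,0,0,0.5],
  [-0.0005,0,0,0,0.5],
  [-0.0005,0,0,0,0.5],
  [-0.0005,0,0,0,0.5],
  [0,0,0,0,0.5],
  [0,0,0,0,0.5],
])

```text
clock: 22.93
tool_pos: [552.5, -137.4, 32.4]
tool_rot: [-0.0, 0.674, 0.738, -0.0]
ft_force: [-2.6, 0.7, -1.5]
grip_width: 54.4
grip_force: 43.9
```

Emit:
drive_tool([
  [-0.0005,0,0,0,0.5],
  [-0.0005,0,0,0,0.5],
  [0,0,0,0,0.5],
])

```text
clock: 23.18
tool_pos: [552.6, -138.4, 32.4]
tool_rot: [-0.0, 0.674, 0.738, -0.0]
ft_force: [-2.8, 1.5, -3.5]
grip_width: 54.4
grip_force: 43.7
```

Emit:
drive_tool([
  [-0.0005,0,0,0,0.5],
  [-0.0005,0,0,0,0.5],
  [0,0,0,0,0.5],
  [0,0,0,0,0.5],
])

```text
clock: 23.52
tool_pos: [552.7, -139.4, 32.4]
tool_rot: [-0.0, 0.674, 0.738, -0.0]
ft_force: [-2.8, 0.1, -5.5]
grip_width: 54.4
grip_force: 43.5
```

Emit:
drive_tool([
  [-0.0005,0,0.0005,0,0.5],
  [-0.0005,0,0,0,0.5],
  [0,0,0,0,0.5],
  [0,0,0,0,0.5],
])

```text
clock: 23.85
tool_pos: [552.8, -140.1, 32.4]
tool_rot: [-0.0, 0.674, 0.738, -0.0]
ft_force: [-5.0, 1.9, -1.8]
grip_width: 54.5
grip_force: 43.8
```

Emit:
drive_tool([
  [-0.0005,0,0,0,0.5],
  [-0.0005,0,0,0,0.5],
  [0,0,0,0,0.5],
  [0,0,0,0,0.5],
])

```text
clock: 24.18
tool_pos: [552.8, -141.1, 32.4]
tool_rot: [-0.0, 0.674, 0.738, -0.0]
ft_force: [-4.9, 1.3, -2.5]
grip_width: 53.9
grip_force: 43.9
```

```bash
cat > chk.py <<'E'
from line import *
s3=dict(np.load('side3.npz')); s=arm.camera('side'); P=pts(s); np.savez('side7.npz',**s)
g=lambda a:cv2.cvtColor(a['image'],cv2.COLOR_RGB2GRAY)
T=g(s3)[228:240,158:168]; r=cv2.matchTemplate(g(s)[220:248,148:178],T,cv2.TM_SQDIFF); print('side shift',np.array(cv2.minMaxLoc(r)[2])-[10,8], 'diff', np.abs(T.astype(int)-g(s)[228:240,158:168]).mean())
t=arm.camera('top'); np.savez('top7.npz',**t); t3=dict(np.load('top3.npz')); print('top line',run(t,range(182,186),346,354),'tip',tip(t,range(177,181),340,358)); print('was',run(t3,range(182,186),346,354))
h=cv2.cvtColor(s['image'],cv2.COLOR_RGB2HSV).astype(int); m=(h[...,0]>8)&(h[...,0]<24)&(h[...,1]>150)&(h[...,2]>60)
m&=(abs(P[...,0]-552)<60)&(abs(P[...,1]+141)<80)&(P[...,2]>60)&(P[...,2]<110); k=P[m]; B=np.array([[*bd(p),p[2]] for p in k]); print(len(k),np.percentile(B,[1,3,50,97,99],axis=0).round(1))
E
python3 chk.py
```

```text
side shift [0 0] diff 43.141666666666666
top line [] tip []
was [(182, np.float64(350.41), np.float64(74.3), np.float64(-74.3), 149), (183, np.float64(350.3), np.float64(71.6), np.float64(-73.7), 121), (184, np.float64(350.34), np.float64(68.8), np.float64(-73.5), 125), (185, np.float64(350.75), np.float64(66.0), np.float64(-74.4), 77)]
406 [[ 22.1 -53.7  61.2]
 [ 26.  -53.3  62.4]
 [ 67.9 -31.   89.6]
 [ 76.8  34.4  95.4]
 [ 77.2  36.8  96.2]]
```

Run:
```python
from line import *
s=dict(np.load('side7.npz')); cv2.imwrite('pics/crop7.png',cv2.resize(s['image'][190:250,140:220],(800,600),interpolation=cv2.INTER_CUBIC)[:,:,::-1])
```

```text
(no output)
```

View pics/crop7.png

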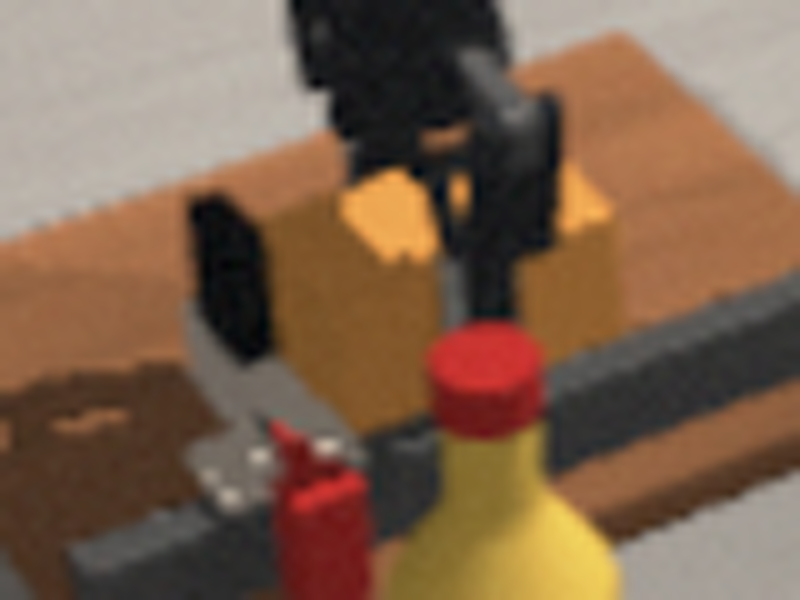

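The side crop shows the cheddar standing upright in the corner, its end right beside the stop. The stop is in the gripper's shadow, and its ledge is still under the tip at (167.5,232). I'll compare the fin's edge with before, then keep pressing gently.

```bash
cat > fin.py <<'E'
from line import *
def edge(c):
    g=cv2.cvtColor(c['image'],cv2.COLOR_RGB2GRAY).astype(float); o=[]
    for v in range(211,222):
        r=g[v,152:166]; d=-np.diff(r); d[d<8]=0; o.append((d*(np.arange(13)+152.5)).sum()/d.sum())
    return np.round(o,2)
E
python3 - <<'E'
from fin import *
a=edge(dict(np.load('side3.npz')));b=edge(dict(np.load('side7.npz'))); z=edge(dict(np.load('side2.npz'))); print(a,b,(b-a).mean(),'0.5mm test',(a-z).mean())
E
```

```text
[158.06 158.08 158.5  158.54 158.57 158.78 158.92 159.34 158.56 159.68
 160.29] [158.19 158.36 158.89 158.61 158.59 159.13 158.88 159.12 158.95 159.27
 159.51] 0.016363636363636982 0.5mm test -0.20363636363636187
```

Emit:
drive_tool([
  [-0.0005,0,0,0,0.5],
  [-0.0005,0,0,0,0.5],
  [0,0,0,0,0.5],
  [0,0,0,0,0.5],
])

```text
clock: 24.62
tool_pos: [552.9, -141.5, 32.4]
tool_rot: [-0.001, 0.674, 0.738, 0.0]
ft_force: [-6.3, 4.2, -0.8]
grip_width: 54.2
grip_force: 44.1
```

Emit:
drive_tool([
  [-0.0004,0.0003,0,0,0.5],
  [0,0.0003,0,0,0.5],
  [0,0,0,0,0.5],
  [0,0,0,0,0.5],
  [0,0,0,0,0.5],
  [0,0,0,0,0.5],
])

```text
clock: 25.12
tool_pos: [552.9, -141.5, 32.4]
tool_rot: [-0.002, 0.674, 0.738, -0.0]
ft_force: [-8.9, 5.9, 0.4]
grip_width: 54.4
grip_force: 44.3
```

Run:
```python
from fin import *
c=arm.camera('side'); b=edge(c); a=edge(dict(np.load('side3.npz'))); k=edge(dict(np.load('side7.npz'))); st=arm.get_state(); print((b-a).mean(),(b-k).mean(),st['tool_pos'],bd(st['tool_pos']),st['ft_force'],st['ft_torque'],yaw(st)[:,2].round(4))
```

```text
0.0 -0.016363636363636982 [ 552.91834735 -141.46294406   32.4151679 ] [48.  -9.1] [-8.78336605  5.81936367  0.70219981] [ 0.81640658  1.56052772 -0.32790904] [-0.0025  0.0022 -1.    ]
```

```bash
python3 -c "
from cell import arm
print(arm.job_done())"
```

```text
the job is handed in; nothing more can be done
None
```

I handed the job in with the stop's black line within about 0.5 mm of the red pointer tip and the cheddar held in the corner, pressed against the rail (about 9 N) and the stop (about 6 N) without shifting the stop. The first grasp missed above the block and the shut fingers pressed on its top (force on the tool reached about 78 N); the block did not move.

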